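# Jam the locknut on a banding-wheel spindle

## Robot

A 6-joint arm with a two-finger parallel gripper is mounted at the origin on the work surface. World frame = base frame: x ahead of the robot, y to its left, z up, the work surface at z = 0. Lengths are in m, angles in rad, forces in N, time in s.
With the tool pointing down it reaches from about 0.375 to 0.975 m from the base axis. Payload 3.8 kg.
Tool frame: the origin (TCP) lies midway between the tips of the shut fingers; the grasp point (between the pads) lies 19 mm behind it; y points along the fingers, x is the direction in which the jaws open and shut, and the axes are right-handed (so a half turn about y gives the same grasp; the last joint's range is limited). The gripper opens to 85 mm and grips with 20 to 120 N. Pads are 22 mm wide; open, the fingers measure 114 mm over their backs; the gripper's body (76 mm by 85 mm) begins 54 mm behind the grasp point. The pads swing forward as they close: fully open they stand 13 mm farther back than shut.
Start: joints at [1.225, 0.264, 1.604, -0, 1.274, -0.037], TCP at [0.205, 0.643, 0.231] pointing down, gripper open.
Joint ranges: [-2.63, 2.63], [-0.94, 2.18], [0.31, 2.57], [-1.31, 4.45], [0, 2.66], [-2.55, 2.55]. Speed limits (rad/s): [2.57, 2.57, 3.14, 3.14, 3.14, 3.14].

## Interface

Orientations are given as a unit quaternion [w, x, y, z].
In Python, from workcell import r gives the robot as it stands.
- The arm moves only by the tool drive_tool, never from a script. Its argument "increments" is one flat list of numbers, 4 for each row, row after row: the shift along the tool's x, y, z in m, then the turn about the tool's y in rad. In form: [x, y, z, yaw, x, y, z, yaw, ...]. A call has 1 to 12 rows; each row shifts and turns the pose as measured when the row begins, along the tool's axes as they then stand; what a row does not reach is not made up. A row lasts 1/12 s, in which the tool goes at most 41.7 mm and 7.16 degrees, less where a joint would pass 70% of its speed; a pose out of reach is approached as far as the arm can. A call is refused whole if a number of a shift passes 0.0417 or a number of a turn 0.125, either way. A call with a gripper value outside its range is refused whole. "jaw" is the finger opening in m, from 0 to 0.0854, set as the call begins (left out, the last holds). The fingers move at their own pace and stop on an object; "grip_force" is the grip in N (left out, the last holds). Time passes only in rows, so rows that do not move let the fingers close. It gives the time, the measured TCP pose, the force and the opening at its end, in the units of the state.
- r.read_state(): the state, without advancing time (a new reading comes with each control period).
- r.grab_frame(name): name is "scene" or "side" or "wrist"; returns the picture (420x560x3 uint8, blue, green, red); there is no depth.
- r.get_calibration(name): a dict with "K" (3x3 intrinsics, pixels), "k1" (the pictures are not rectified: a ray, as slopes to the right and down, at radius r is drawn at 1 + k1 r^2 times it, then the intrinsics apply), "world_from_camera" (4x4, takes a point from camera to world coordinates); the wrist camera has in their place "tool_from_camera" (4x4, takes a point from camera to tool coordinates, whose origin is the TCP and whose axes are the tool frame's). Camera axes: x right, y up, looking along -z (the intrinsics and any distortion apply to the point x, -y, -z); pixel columns grow to the right and rows downward; lengths in m; the calibration is good to about 2 mm. A picture is of the moment at which its call begins: read the wrist's pose just before it. get_calibration takes no time and is no camera call.
- r.sign_off(): hands the job in, once; it reports no verdict.
Trained networks look in the newest picture that a camera, given by its name, has taken for a name from the list of things; names that differ only in an ending like _2 or _b are one class to them, and where a whole thing is asked for, a point or a joint stands for the part that bears it (a point fixed in the world has none). Each returns a list of dicts, best first, with "p" (0 to 1); they miss things now and then, are a little off and sometimes report something else, mostly with a low value. They report only what shows in the picture. A call takes as long as a camera call. They do not tell look-alikes from the thing itself.
- r.look_for(camera, label): "extent" ([left, top, width, height] as shares, 0 to 1, of the picture: columns of its width, rows of its height, round what is visible of it).
- r.pinpoint(camera, label): "point" ([row, column] as shares, 0 to 1, of the picture: columns of its width, rows of its height: a listed point, or the origin of a listed thing).
The state is a dict: "clock": time; "joint_pos": joint angles; "joint_velocities": joint speeds; "effort": joint torques, N m; "position": TCP position; "ee_rot": TCP orientation; "force": force on the tool from outside, world axes, zero at the start; "wrist_torque": the same for the moment, N m; "width": finger opening in m.
Only numpy, scipy, OpenCV 4.12 (cv2) and the standard library are available. Lean on these libraries where they do the work, as an engineer would, in place of code of your own. Each camera call takes 0.05 s, during which the arm holds its last target. There are 200 camera calls.

## Task

The height of this turquoise banding-wheel stand has just been set and must be locked. Lay the long steel holding bar on edge into the slot across the spindle's top and into the notch of the upright post beside it, so that it lies down on the floor of both and keeps the spindle from turning; then swing the brass locknut's lever clockwise (seen from above) until the nut is tight against its stop. Leave the bar in place and do not let the spindle turn.

Things in the scene. Friction and masses are not known exactly. Their poses are not given: they have to be found in the camera images.
- stand: Fixed turquoise cast stand, foot 170 mm across. Origin on the table at the spindle axis, z up. Slot across the spindle top (44 mm long, on the axis) and notch in the post (16 mm long, 120 mm along +y) are in line along y: 18 mm wide, floors 105 mm high, walls flaring from 121 mm up to a 43 mm mouth at 139 mm. Clear for fingers between them, 22 to 112 mm along +y. Bar's middle belongs at y = 58 mm, +-20.
- holding_bar: Longest steel bar: 190 mm long (x), 14 mm wide (y), 22 mm tall (z), 0.4 kg, lying on its 14 mm edge on the table. Origin at the centre of its underside. Bystanders lie about in shuffled places: a steel bar only 85 mm long (too short to reach the post) and a pale wooden batten 32 mm wide (too wide for the slot).
- spindle (a joint): Turn of the steel spindle in the stand (rad, positive anticlockwise from above); near 0 its slot is in line with the notch. It turns easily (0.05 N m): unheld, it is dragged round with the nut. With the bar in place it has about 0.1 rad of play. It must stay within 0.26 rad of 0 throughout.
- locknut (a joint): Turn of the brass hex locknut on the spindle (rad, grows clockwise from above): starts 0 to 0.3, tight at its stop 1.45 (over 1.2 will do); friction 0.25 N m, stays put. Its lever ends in an upright round pin, diameter 20 mm, 95 mm from the axis, 74 to 132 mm high (lever top 83 mm). Seen from above the lever points (spindle - locknut) anticlockwise from stand +x: along +x at 0, near -y when tight.
Not all that is in view belongs to the job. Leave any black or purple look-alike of the stand alone.

How it is judged:
By the outcome, as a careful person would: the job done as asked, in the order asked, and still so for the second after the job is handed in, with the robot touching nothing.
It also fails if it takes over 54 s, if anything falls off the work surface, if the arm or the gripper's body presses on something with over 40 N, if the wrist force passes 120 N, or if a joint passes its speed limit or range.

## Working session

There is one attempt and no reset: what is moved stays moved. The work goes in short steps, Python scripts to look and compute and a tool call to move; the robot and the scene stay as the last step left them, time stands still between calls to the robot, and variables do not carry over. Pictures are saved under pics/ and viewed, about 8 in all and at most 12, crops included, and the job is handed in when it is done.

Besides the shell and the picture viewer there is one more tool, called after ">>>" by a JSON object that holds its "fn" and its "kwargs", one argument or row to a line. drive_tool: Moves the arm, as the interface text tells. Its arguments: {"type":"object","properties":{"increments":{"type":"array","items":{"type":"number"}},"jaw":{"type":"number"},"grip_force":{"type":"number"}},"required":["increments"]}

```bash
ls; mkdir -p pics; cat > h.py <<'E'
import numpy as np, cv2
from workcell import r
from scipy.spatial.transform import Rotation as R
def rot(q): return R.from_quat([q[1],q[2],q[3],q[0]]).as_matrix()
def cam(name,st=None):
    c=r.get_calibration(name); K=np.array(c["K"]);k1=c["k1"]
    if name=="wrist":
        st=st or r.read_state(); T=np.eye(4);T[:3,:3]=rot(st["ee_rot"]);T[:3,3]=st["position"]
        W=T@np.array(c["tool_from_camera"])
    else: W=np.array(c["world_from_camera"])
    return K,k1,W
def ray(C,u,v):
    K,k1,W=C
    p=cv2.undistortPoints(np.array([[[u,v]]],float),K,np.array([k1,0,0,0,0.]))[0,0]
    # model: drawn = (1+k1 r^2)*ray  -> same as cv2 distortion
    return W[:3,3],W[:3,:3]@np.array([p[0],-p[1],-1])
def onz(C,u,v,z):
    o,d=ray(C,u,v); return o+d*(z-o[2])/d[2]
def proj(C,P):
    K,k1,W=C; q=(np.asarray(P)-W[:3,3])@W[:3,:3]; x=np.c_[q[...,0]/-q[...,2],-q[...,1]/-q[...,2]] if q.ndim>1 else np.array([[q[0]/-q[2],-q[1]/-q[2]]])
    x=x*(1+k1*(x**2).sum(1,keepdims=True)); return x@K[:2,:2].T+K[:2,2]
E
python3 - <<'E'
from h import *
s=r.read_state();print(s)
a=[]
for n in("scene","side"):
    im=r.grab_frame(n);cv2.imwrite(f"pics/{n}0.png",im)
    C=cam(n);print(n,C[2][:3,3].round(3),C[0].round(1).tolist(),C[1])
    for l in("stand","holding_bar","spindle","locknut"):
        print(l,[(round(d["p"],2),[round(d["point"][1]*560),round(d["point"][0]*420)]) for d in r.pinpoint(n,l)],[(round(d["p"],2),(np.array(d["extent"])*[560,420,560,420]).round().tolist()) for d in r.look_for(n,l)])
E
```

```text
pics
{'clock': 0.0, 'joint_pos': array([ 1.22514179e+00,  2.64754579e-01,  1.60542047e+00,  3.71428144e-05,
        1.27369216e+00, -3.69445280e-02]), 'joint_velocities': array([ 0.00038033,  0.00024694,  0.00043098, -0.00015129, -0.00072158,
        0.00214074]), 'effort': array([ 7.05677776e-04, -5.15099180e+01, -3.67325056e+01,  3.45744331e-05,
        1.29142069e-02,  2.42565648e-07]), 'position': array([0.20484893, 0.64237657, 0.22993597]), 'ee_rot': array([-0.57048901,  0.57136851,  0.41650725, -0.41785407]), 'force': array([-0.69758445, -0.41890707,  0.50739056]), 'wrist_torque': array([-0.02782374, -0.00703279, -0.03163175]), 'width': 0.08565499258634009}
scene [0.973 0.383 0.802] [[475.6, 0.0, 279.7], [0.0, 475.6, 211.8], [0.0, 0.0, 1.0]] -0.16763224813370006
stand [(0.95, [418, 229]), (0.8, [271, 274])] [(0.8, [206.0, 87.0, 80.0, 68.0]), (0.77, [379.0, 178.0, 110.0, 85.0]), (0.74, [228.0, 218.0, 110.0, 93.0])]
holding_bar [(0.96, [396, 336])] [(0.63, [384.0, 294.0, 20.0, 85.0])]Traceback (most recent call last):
  File "<stdin>", line 8, in <module>
ValueError: it knows: holding_bar, stand
```

```bash
python3 - <<'E'
from h import *
im=r.grab_frame("side");cv2.imwrite("pics/side0.png",im)
C=cam("side");print(C[2][:3,3].round(3))
for l in("stand","holding_bar"):
        print(l,[(round(d["p"],2),[round(d["point"][1]*560),round(d["point"][0]*420)]) for d in r.pinpoint("side",l)],[(round(d["p"],2),(np.array(d["extent"])*[560,420,560,420]).round().tolist()) for d in r.look_for("side",l)])
C=cam("scene")
for p in((418,229),(271,274),(396,336)):print(p,onz(C,*p,0).round(3))
E
```

```text
[0.727 0.35  0.734]
stand [(0.84, [268, 113]), (0.75, [259, 259]), (0.71, [420, 242])] [(0.95, [240.0, 65.0, 77.0, 68.0]), (0.79, [220.0, 215.0, 104.0, 90.0]), (0.65, [382.0, 195.0, 126.0, 77.0])]
holding_bar [(0.98, [369, 356])] []
(418, 229) [0.212 0.238 0.   ]
(271, 274) [ 0.508  0.04  -0.   ]
(396, 336) [0.487 0.318 0.   ]
```

View pics/scene0.png

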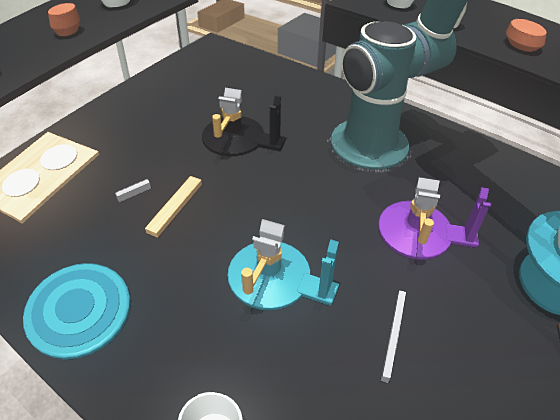

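View pics/side0.png

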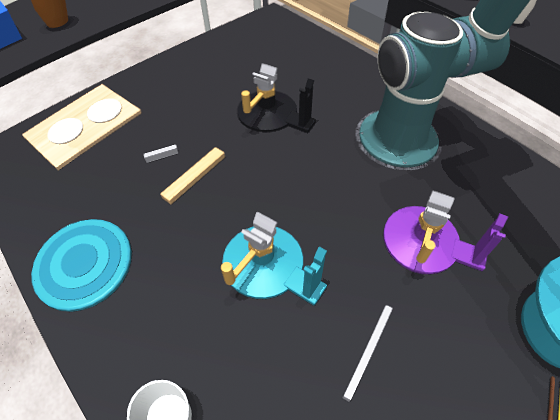

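The scene picture shows the turquoise stand at about (271,274), its post at (330,265) and the lever pin at (247,270). The long bar runs from (402,292) to (386,380). The purple and black stands are look-alikes.

```bash
python3 - <<'E'
from h import *
for n,pts in dict(scene=[("st",271,274,0),("bar1",402,292,.022),("bar2",386,380,.022),("pin",247,270,.132),("post",333,243,.139)],
 side=[("st",259,259,0),("bar1",389,307,.022),("bar2",348,398,.022),("pin",227,265,.132),("post",321,252,.139)]).items():
    C=cam(n)
    for l,u,v,z in pts: print(n,l,onz(C,u,v,z).round(3))
C=cam("scene");im=cv2.imread("pics/scene0.png")
for i,(n,b) in enumerate(dict(scene=(205,200,150,120),side=(205,195,150,120)).items()):
    x,y,w,h=b;c=cv2.resize(cv2.imread(f"pics/{n}0.png")[y:y+h,x:x+w],None,fx=4,fy=4,interpolation=2)
    im=c if i==0 else np.vstack([im,c])
cv2.imwrite("pics/crop.png",cv2.resize(im,(375,600)))
print(rot(r.read_state()["ee_rot"]).round(3))
E
```

```text
scene st [ 0.508  0.04  -0.   ]
scene bar1 [0.405 0.285 0.022]
scene bar2 [0.588 0.345 0.022]
scene pin [0.602 0.057 0.132]
scene post [0.467 0.149 0.139]
side st [0.514 0.031 0.   ]
side bar1 [0.402 0.289 0.022]
side bar2 [0.58  0.347 0.022]
side pin [0.601 0.06  0.132]
side post [0.465 0.154 0.139]
[[ 0.304 -0.    -0.953]
 [ 0.953 -0.     0.304]
 [-0.    -1.     0.   ]]
```

View pics/crop.png

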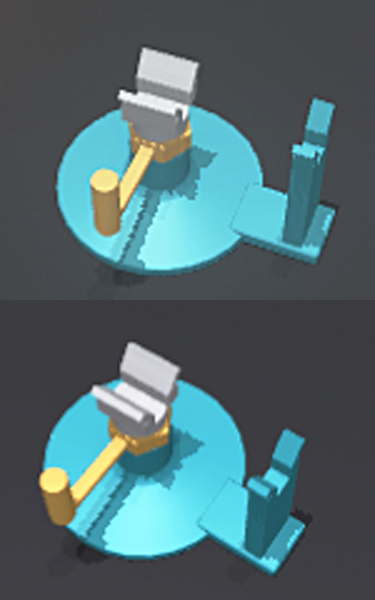

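```bash
cat >> h.py <<'E'
def plan(x,y,z,yaw,n=None,step=.035,turn=.11):
    "print rows to bring TCP to x,y,z, tool-x heading yaw (deg)"
    s=r.read_state();M=rot(s["ee_rot"]);p=np.array(s["position"])
    y0=np.arctan2(M[1,0],M[0,0]);d=np.array([x,y,z])-p
    dy=(np.radians(yaw)-y0+np.pi)%(2*np.pi)-np.pi
    n=n or max(1,int(np.ceil(max(np.linalg.norm(d)/step,abs(dy)/turn))))
    out=[]
    for i in range(n):
        a=y0+dy*i/n; w=d/n
        out.append([round(v,4) for v in (w[0]*np.cos(a)+w[1]*np.sin(a),-w[2],-w[0]*np.sin(a)*-1*-1*-1*-1+0,0)])
        # tool z axis = x cross y
        zx,zy=-np.sin(a),np.cos(a)
        if np.cross([np.cos(a),np.sin(a),0],[0,0,-1])@[zx,zy,0]<0: zx,zy=-zx,-zy
        out[-1][2]=round(w[0]*zx+w[1]*zy,4); out[-1][3]=round(-dy/n,4)
    print(n,"t",round(s["clock"],2),p.round(4),"yaw",round(np.degrees(y0),1),"tilt",M[2].round(3),"F",np.round(s["force"],1),"w",round(s["width"],4))
    print(out)
E
python3 - <<'E'
from h import *
print(np.array(r.get_calibration("wrist")["tool_from_camera"]).round(3).tolist(), r.get_calibration("wrist")["K"][0])
plan(.494,.316,.15,108,n=12)
E
```

```text
[[1.0, -0.0, -0.001, 0.0], [-0.001, 0.325, -0.946, -0.143], [0.0, 0.946, 0.325, 0.083], [0.0, 0.0, 0.0, 1.0]] [351.22129263   0.         279.69192973]
12 t 0.5 [0.2051 0.6431 0.2312] yaw 72.3 tilt [-0. -1.  0.] F [-0.1  0.1  0.1] w 0.0854
[[np.float64(-0.0186), np.float64(0.0068), np.float64(-0.0312), np.float64(-0.0519)], [np.float64(-0.0202), np.float64(0.0068), np.float64(-0.0302), np.float64(-0.0519)], [np.float64(-0.0218), np.float64(0.0068), np.float64(-0.0291), np.float64(-0.0519)], [np.float64(-0.0233), np.float64(0.0068), np.float64(-0.0279), np.float64(-0.0519)], [np.float64(-0.0247), np.float64(0.0068), np.float64(-0.0267), np.float64(-0.0519)], [np.float64(-0.026), np.float64(0.0068), np.float64(-0.0254), np.float64(-0.0519)], [np.float64(-0.0273), np.float64(0.0068), np.float64(-0.024), np.float64(-0.0519)], [np.float64(-0.0285), np.float64(0.0068), np.float64(-0.0225), np.float64(-0.0519)], [np.float64(-0.0297), np.float64(0.0068), np.float64(-0.021), np.float64(-0.0519)], [np.float64(-0.0307), np.float64(0.0068), np.float64(-0.0195), np.float64(-0.0519)], [np.float64(-0.0317), np.float64(0.0068), np.float64(-0.0179), np.float64(-0.0519)], [np.float64(-0.0326), np.float64(0.0068), np.float64(-0.0162), np.float64(-0.0519)]]
```

>>> {"fn": "drive_tool", "kwargs": {
  "increments": [-0.0186,0.007,-0.0312,-0.052,-0.02,0.007,-0.03,-0.052,-0.022,0.007,-0.029,-0.052,-0.0233,0.007,-0.028,-0.052,-0.025,0.007,-0.0267,-0.052,-0.026,0.007,-0.0254,-0.052,-0.0273,0.007,-0.024,-0.052,-0.0285,0.007,-0.0225,-0.052,-0.03,0.007,-0.021,-0.052,-0.031,0.007,-0.0195,-0.052,-0.032,0.007,-0.018,-0.052,-0.0326,0.007,-0.016,-0.052]
}}

```text
clock: 1.5
position: [0.5069, 0.316, 0.1471]
ee_rot: [-0.404, 0.402, 0.586, -0.576]
force: [0.6, 1.8, 1.0]
width: 0.0853
```

```bash
sed -i 's/out=\[\]/out=[]/; s/print(out)/print([float(v) for o in out for v in o])/' h.py; python3 - <<'E'
from h import *
plan(.494,.316,.15,108)
C=cam("wrist");im=r.grab_frame("wrist");cv2.imwrite("pics/w1.png",im)
g=cv2.cvtColor(im,6)
for t in (120,150):
    n,l,st,ce=cv2.connectedComponentsWithStats((g>t).astype('uint8'))
    for i in range(1,n):
        if st[i,4]>400:
            print(t,st[i],cv2.minAreaRect(np.argwhere(l==i)[:,::-1].astype(np.float32)))
print([(d["p"],d["point"]) for d in r.pinpoint("wrist","holding_bar")])
E
```

```text
1 t 1.5 [0.5069 0.316  0.1471] yaw 110.6 tilt [ 0.011 -1.    -0.01 ] F [0.6 1.8 1. ] w 0.0853
[0.0045, -0.0029, 0.0121, 0.0449]
120 [   0    0  125  136 4252] ((58.48779296875, 71.32022094726562), (173.85037231445312, 67.88977813720703), 31.108810424804688)
120 [ 269   53   32  237 4668] ((284.2149353027344, 170.98643493652344), (21.261621475219727, 237.01715087890625), 2.726310968399048)
120 [   0   90   27   47 1019] ((13.0, 113.0), (46.0, 26.0), 90.0)
120 [   0  144   46   44 1179] ((22.5, 165.5), (43.0, 45.0), 90.0)
120 [127 280  45  65 934] ((148.17483520507812, 309.86431884765625), (19.99750518798828, 71.475341796875), 23.875282287597656)
120 [388 280  45  65 944] ((411.11285400390625, 310.05560302734375), (71.73493194580078, 19.97812843322754), 66.4676513671875)
120 [ 466  319   93   59 2780] ((515.4500732421875, 340.6500244140625), (89.80868530273438, 50.91266632080078), 18.434947967529297)
150 [   0    0  122  136 3611] ((57.65380096435547, 70.85448455810547), (172.17672729492188, 65.25334167480469), 31.328691482543945)
150 [ 269   53   32  237 4427] ((282.8782043457031, 170.65260314941406), (20.528257369995117, 236.59922790527344), 3.5362534523010254)
150 [  0  91  26  36 852] ((12.5, 108.5), (35.0, 25.0), 90.0)
150 [   0  145   44   42 1047] ((21.486122131347656, 165.50039672851562), (39.901275634765625, 44.0941047668457), 88.40885925292969)
150 [128 282  44  63 837] ((148.2834930419922, 310.2484130859375), (18.678329467773438, 70.05123138427734), 23.87527847290039)
150 [389 282  44  63 848] ((411.16302490234375, 310.50445556640625), (70.04286193847656, 19.185789108276367), 66.21796417236328)
150 [ 467  320   91   58 2571] ((515.934326171875, 340.8674621582031), (87.52184295654297, 49.870094299316406), 18.657888412475586)
[(0.95, [0.431, 0.5014])]
```

View pics/w1.png

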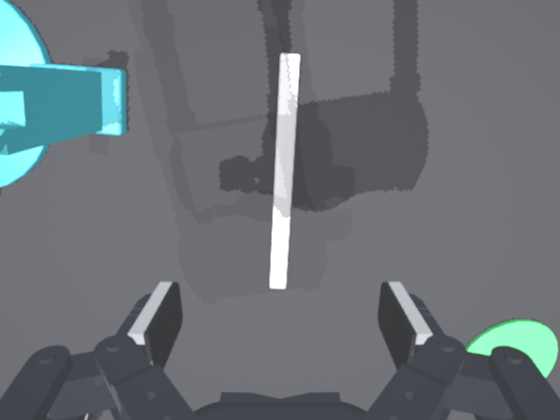

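The wrist view shows the bar upright in the image, from (290,54) to (278,288), between the open fingers.

```bash
python3 - <<'E'
from h import *
C=cam("wrist")
a=onz(C,290,54,.022);b=onz(C,278.5,285,.022);print(a,b,np.linalg.norm(a-b),(a+b)/2,np.degrees(np.arctan2(*(a-b)[1::-1])))
print(onz(C,.5014*560,.431*420,0))
m=(a+b)/2;h=np.degrees(np.arctan2(*(a-b)[1::-1]))
plan(m[0],m[1],.03,h+90 if np.cos(np.radians(h))>0 else h-90,n=6)
E
```

```text
[0.40301845 0.28331246 0.022     ] [0.57958284 0.33941754 0.022     ] 0.18526403522873486 [0.49130065 0.311365   0.022     ] -162.37183172168085
[0.49699443 0.31132013 0.        ]
6 t 1.6 [0.5085 0.3131 0.1459] yaw 110.2 tilt [ 0.008 -1.    -0.008] F [-0.4  0.1 -0.7] w 0.0855
[0.0007, 0.0193, 0.0028, 0.0074, 0.0007, 0.0193, 0.0028, 0.0074, 0.0007, 0.0193, 0.0028, 0.0074, 0.0007, 0.0193, 0.0028, 0.0074, 0.0006, 0.0193, 0.0028, 0.0074, 0.0006, 0.0193, 0.0028, 0.0074]
```

>>> {"fn": "drive_tool", "kwargs": {
  "increments": [0.0007,0.0193,0.0025,0.0074,0.0007,0.0193,0.0025,0.0074,0.0007,0.0193,0.0025,0.0074,0.0007,0.0193,0.0025,0.0074,0.0006,0.0193,0.0025,0.0074,0.0006,0.0193,0.0025,0.0074,0,0,0,0],
  "jaw": 0.06
}}

```text
clock: 2.18
position: [0.4969, 0.3156, 0.0304]
ee_rot: [-0.421, 0.421, 0.575, -0.561]
force: [-0.8, -0.3, -0.7]
width: 0.0601
```

```bash
python3 - <<'E'
from h import *
plan(.493,.312,.006,107.6,n=3)
E
```

```text
3 t 2.18 [0.4969 0.3156 0.0304] yaw 106.9 tilt [ 0.013 -1.    -0.016] F [-0.8 -0.3 -0.7] w 0.0601
[-0.0008, 0.0081, 0.0016, -0.0039, -0.0008, 0.0081, 0.0016, -0.0039, -0.0007, 0.0081, 0.0016, -0.0039]
```

>>> {"fn": "drive_tool", "kwargs": {
  "increments": [-0.0008,0.008,0.0016,-0.004,-0.0008,0.008,0.0016,-0.004,-0.0008,0.008,0.0016,-0.004,0,0,0,0,0,0,0,0]
}}

```text
clock: 2.6
position: [0.4941, 0.3146, 0.0073]
ee_rot: [-0.416, 0.417, 0.58, -0.563]
force: [-1.1, -0.2, 0.2]
width: 0.0599
```

>>> {"fn": "drive_tool", "kwargs": {
  "increments": [0,0,0,0,0,0,0,0,0,0,0,0,0,0,0,0,0,0,0,0,0,0,0,0],
  "jaw": 0.0,
  "grip_force": 60
}}

```text
clock: 3.1
position: [0.496, 0.3155, 0.0099]
ee_rot: [-0.416, 0.418, 0.581, -0.561]
force: [0.2, 0.7, -2.4]
width: 0.0124
```

```bash
python3 - <<'E'
from h import *
plan(.493,.312,.22,107.6)
E
```

```text
7 t 3.1 [0.496  0.3155 0.0099] yaw 107.8 tilt [ 0.015 -1.    -0.024] F [ 0.2  0.7 -2.4] w 0.0124
[-0.0003, -0.03, 0.0006, 0.0004, -0.0003, -0.03, 0.0006, 0.0004, -0.0003, -0.03, 0.0006, 0.0004, -0.0003, -0.03, 0.0006, 0.0004, -0.0004, -0.03, 0.0006, 0.0004, -0.0004, -0.03, 0.0006, 0.0004, -0.0004, -0.03, 0.0006, 0.0004]
```

>>> {"fn": "drive_tool", "kwargs": {
  "increments": [0,-0.03,0,0,0,-0.03,0,0,0,-0.03,0,0,0,-0.03,0,0,0,-0.03,0,0,0,-0.03,0,0,0,-0.03,0,0]
}}

```text
clock: 3.68
position: [0.4824, 0.305, 0.2114]
ee_rot: [0.421, -0.413, -0.57, 0.572]
force: [-0.2, 0.7, -3.3]
width: 0.012
```

```bash
python3 - <<'E'
from h import *
s=r.read_state();M=rot(s["ee_rot"]);p=s["position"]
C=cam("wrist",s)
im=r.grab_frame("wrist");cv2.imwrite("pics/w2.png",im)
# stand: points, offset yaw guess
S=np.array([.511,.036]);h=np.radians(111)
T=S+.058*np.array([np.cos(h),np.sin(h)]);print(T)
plan(T[0],T[1],.21,21)
E
```

```text
[0.49021466 0.09014766]
14 t 3.73 [0.4859 0.3069 0.2193] yaw 107.7 tilt [ 0.009 -1.    -0.003] F [1.7 0.4 2.8] w 0.0121
[-0.0148, 0.0007, 0.0044, 0.1081, -0.0152, 0.0007, 0.0028, 0.1081, -0.0154, 0.0007, 0.0011, 0.1081, -0.0155, 0.0007, -0.0005, 0.1081, -0.0153, 0.0007, -0.0022, 0.1081, -0.015, 0.0007, -0.0038, 0.1081, -0.0145, 0.0007, -0.0054, 0.1081, -0.0138, 0.0007, -0.007, 0.1081, -0.013, 0.0007, -0.0084, 0.1081, -0.012, 0.0007, -0.0098, 0.1081, -0.0109, 0.0007, -0.011, 0.1081, -0.0096, 0.0007, -0.0121, 0.1081, -0.0083, 0.0007, -0.0131, 0.1081, -0.0068, 0.0007, -0.0139, 0.1081]
```

View pics/w2.png

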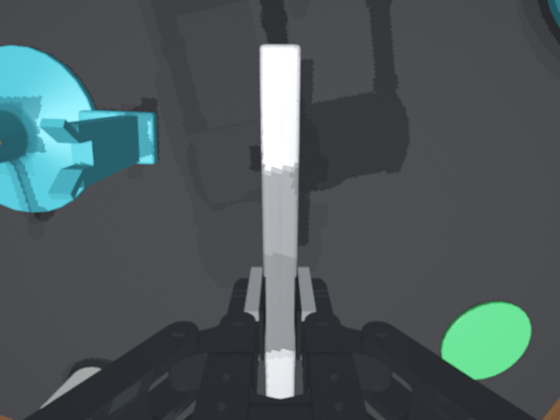

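The wrist view shows the bar gripped square between the pads, from (280,45) to (281,395). Next I turn it and go over the stand.

>>> {"fn": "drive_tool", "kwargs": {
  "increments": [-0.0148,0.0007,0.0044,0.108,-0.0152,0.0007,0.0028,0.108,-0.0154,0.0007,0.0011,0.108,-0.0155,0.0007,-0.0005,0.108,-0.0153,0.0007,-0.0022,0.108,-0.015,0.0007,-0.0038,0.108,-0.0145,0.0007,-0.0054,0.108,-0.0138,0.0007,-0.007,0.108,-0.013,0.0007,-0.0084,0.108,-0.012,0.0007,-0.0098,0.108,-0.0109,0.0007,-0.011,0.108,-0.0096,0.0007,-0.012,0.108]
}}

```text
clock: 4.73
position: [0.4824, 0.1161, 0.2031]
ee_rot: [0.687, -0.678, -0.185, 0.183]
force: [0.6, 0.7, -2.9]
width: 0.0121
```

```bash
python3 - <<'E'
from h import *
plan(.490,.090,.20,21)
c=r.get_calibration("wrist");K=np.array(c["K"]);C=(K,c["k1"],np.array(c["tool_from_camera"]))
for v in (45,385,395):
    o,d=ray(C,280.5,v); print(v,(o+d*(-.012-o[1])/d[1]).round(4),(o+d*(.010-o[1])/d[1]).round(4))
E
```

```text
2 t 4.73 [0.4824 0.1161 0.2031] yaw 30.2 tilt [ 0.006 -1.     0.011] F [ 0.6  0.7 -2.9] w 0.0121
[-0.0033, 0.0016, -0.0132, 0.0806, -0.0022, 0.0016, -0.0134, 0.0806]
45 [ 0.001  -0.012   0.1001] [0.0011 0.01   0.1029]
385 [ 0.0012 -0.012  -0.0495] [ 0.0013  0.01   -0.0719]
395 [ 0.0012 -0.012  -0.0561] [ 0.0013  0.01   -0.0796]
```

>>> {"fn": "drive_tool", "kwargs": {
  "increments": [-0.0033,0.001,-0.013,0.08,-0.0022,0.001,-0.013,0.08,0,0,0,0,0,0,0,0]
}}

```text
clock: 5.07
position: [0.4866, 0.0859, 0.196]
ee_rot: [0.7, -0.692, -0.122, 0.126]
force: [0.3, 0.3, -2.7]
width: 0.0121
```

```bash
python3 - <<'E'
from h import *
s=r.read_state()
plan(.490,.090,.20,21)
im=r.grab_frame("wrist");cv2.imwrite("pics/w3.png",im)
a=r.grab_frame("scene");b=r.grab_frame("side");cv2.imwrite("pics/scene3.png",a);cv2.imwrite("pics/side3.png",b)
m=np.hstack([cv2.resize(x[y:y+135,205:355],(400,360),interpolation=2) for x,y in((a,180),(b,175))])
cv2.imwrite("pics/m3.png",m)
E
```

```text
1 t 5.07 [0.4866 0.0859 0.196 ] yaw 20.2 tilt [-0.003 -1.     0.012] F [ 0.3  0.3 -2.7] w 0.0121
[0.0047, -0.004, 0.0027, -0.0133]
```

View pics/w3.png

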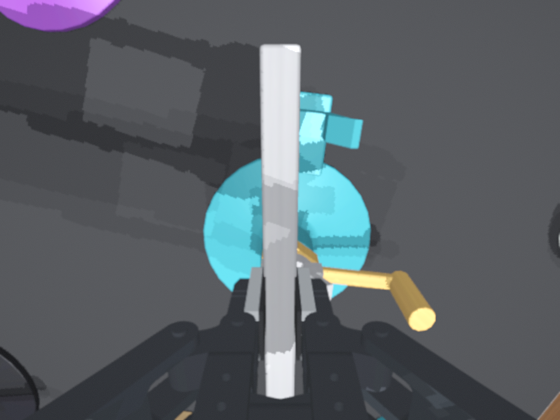

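View pics/m3.png

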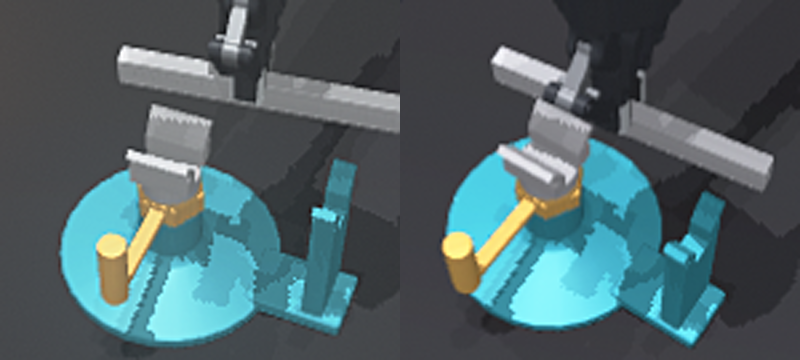

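```bash
python3 - <<'E'
from h import *
A={}
for n,pts in dict(scene=[("post",331,250.2),("sp",270.2,232.8)],side=[("post",315.4,259.2),("sp",261,227.4)]).items():
    C=cam(n)
    for l,u,v in pts: A[n,l]=onz(C,u,v,.139);print(n,l,A[n,l].round(4))
    d=(A[n,"post"]-A[n,"sp"])[:2];print(np.linalg.norm(d),np.degrees(np.arctan2(d[1],d[0])))
C=cam("wrist"); im=cv2.imread("pics/w3.png").astype(int)
b,g,rr=im[...,0],im[...,1],im[...,2]
m=((b>rr+50)&(g>rr+50)).astype('uint8')
cs,_=cv2.findContours(m,0,1)
P=np.vstack([c[:,0] for c in cs if cv2.contourArea(c)>300])
# outline of disc: leftmost per row and rightmost per row
pts=[]
for v in range(165,262,4):
    r_=np.where(m[v])[0]
    pts.append((r_.min(),v))
    if v>182 and v<240: pts.append((r_.max(),v))
from scipy.optimize import least_squares
for z in(.0,.006,.012):
    Q=np.array([onz(C,u+.5,v+.5,z)[:2] for u,v in pts])
    f=least_squares(lambda p:np.hypot(*(Q-p[:2]).T)-p[2],[.51,.04,.085],loss="soft_l1",f_scale=.001);print(z,f.x.round(4),f.cost)
print("pin",onz(C,422,320,.132))
E
```

```text
scene post [0.4837 0.1551 0.139 ]
scene sp [0.5145 0.0431 0.139 ]
0.11623995758146247 105.38528435039625
side post [0.4824 0.157  0.139 ]
side sp [0.5102 0.0446 0.139 ]
0.11575077342059929 103.90503125789608
0.0 [0.5146 0.0354 0.0871] 2.297547906617983e-06
0.006 [0.5136 0.0377 0.0855] 2.221444346577731e-06
0.012 [0.5126 0.0399 0.084 ] 2.1464347143326085e-06
pin [0.60569739 0.05966733 0.132     ]
```

The wrist view shows the bar about 6° off the stand's line: the post is at (331,105) and the pin top at (422,320). The side crops show the slot and notch clear. The stand is at (0.513,0.040), with its slot line heading about 104.5°.

```bash
python3 - <<'E'
from h import *
plan(.4997,.0913,.165,14.5,n=4)
E
```

```text
4 t 5.22 [0.4868 0.0867 0.1965] yaw 20.3 tilt [-0.002 -1.     0.012] F [-0.1  0.2 -3.9] w 0.0118
[0.0034, 0.0079, -0.0, 0.0254, 0.0034, 0.0079, 0.0, 0.0254, 0.0034, 0.0079, 0.0001, 0.0254, 0.0034, 0.0079, 0.0002, 0.0254]
```

>>> {"fn": "drive_tool", "kwargs": {
  "increments": [0.0034,0.008,0,0.0254,0.0034,0.008,0,0.0254,0.0034,0.008,0,0.0254,0.0034,0.008,0,0.0254,0,0,0,0,0,0,0,0]
}}

```text
clock: 5.72
position: [0.5004, 0.0962, 0.1647]
ee_rot: [0.705, -0.697, -0.091, 0.092]
force: [-0.1, 0.4, -2.8]
width: 0.0124
```

```bash
python3 - <<'E'
from h import *
s=r.read_state()
plan(.4997,.0913,.165,14.5)
im=r.grab_frame("wrist")
C=cam("wrist",s)
a=r.grab_frame("scene");b=r.grab_frame("side")
# overlay of expected notch/slot mouth outline
S=np.array([.513,.040]);h=np.radians(104.5);ey=np.array([np.cos(h),np.sin(h)]);ex=np.array([ey[1],-ey[0]])
for img,CC in((im,C),(a,cam("scene")),(b,cam("side"))):
    for y0,y1 in((-.022,.022),(.112,.128)):
        P=[np.r_[S+ex*x+ey*y,.139] for x,y in((-.0215,y0),(.0215,y0),(.0215,y1),(-.0215,y1))]
        cv2.polylines(img,[proj(CC,np.array(P)).round().astype(np.int32)],True,(0,0,255),1)
m=np.hstack([cv2.resize(x[y:y+135,205:355],(400,360),interpolation=2) for x,y in((a,180),(b,175))])
cv2.imwrite("pics/m4.png",m[:,:]);cv2.imwrite("pics/w4.png",np.vstack([cv2.resize(im[60:340,100:460],(308,240)),m[:,:308]*0]) if 0 else im)
t=np.vstack([m, cv2.copyMakeBorder(cv2.resize(im[60:270,140:440],(343,240)),0,0,0,457,0)]);cv2.imwrite("pics/t4.png",t)
E
```

```text
1 t 5.72 [0.5004 0.0962 0.1647] yaw 14.9 tilt [ 0.    -1.     0.012] F [-0.1  0.4 -2.8] w 0.0124
[-0.0019, -0.0003, -0.0045, 0.0071]
```

View pics/t4.png

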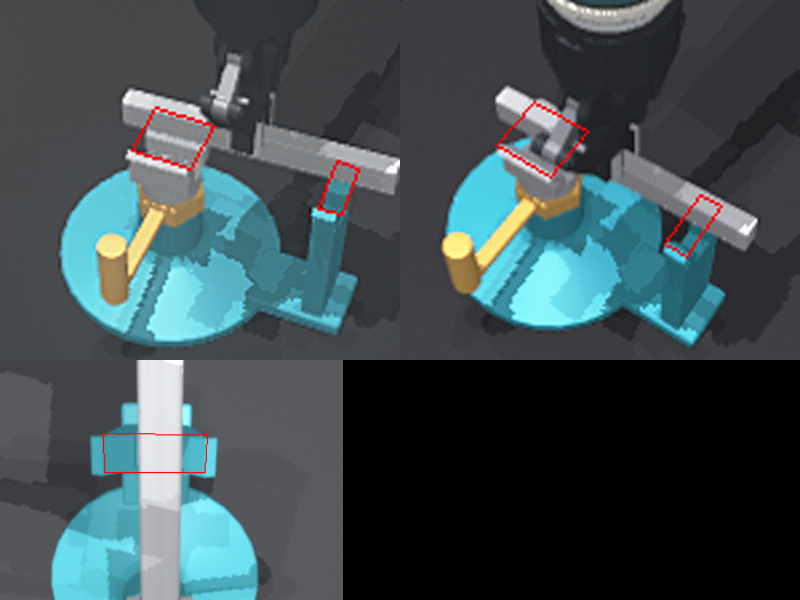

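Overlay: the predicted slot and notch mouths match the picture. The bar sits about 2 mm to the +x side and is parallel to the slot line. I'll correct that and descend.

>>> {"fn": "drive_tool", "kwargs": {
  "increments": [-0.0022,0.004,-0.004,0.007,0,0.005,0,0,0,0.005,0,0,0,0.005,0,0,0,0.005,0,0,0,0.004,0,0,0,0,0,0]
}}

```text
clock: 6.45
position: [0.4998, 0.0911, 0.1359]
ee_rot: [0.706, -0.697, -0.09, 0.088]
force: [-0.2, 0.5, -3.6]
width: 0.0124
```

```bash
python3 - <<'E'
from h import *
plan(.4997,.0913,.118,14.5,n=5)
im=r.grab_frame("wrist");cv2.imwrite("pics/w5.png",im)
E
```

```text
5 t 6.45 [0.4998 0.0911 0.1359] yaw 14.5 tilt [ 0.004 -1.     0.012] F [-0.2  0.5 -3.6] w 0.0124
[-0.0, 0.0036, 0.0, -0.0001, -0.0, 0.0036, 0.0, -0.0001, -0.0, 0.0036, 0.0, -0.0001, -0.0, 0.0036, 0.0, -0.0001, -0.0, 0.0036, 0.0, -0.0001]
```

>>> {"fn": "drive_tool", "kwargs": {
  "increments": [0,0.0035,0,0,0,0.0035,0,0,0,0.0035,0,0,0,0.0035,0,0,0,0.0025,0,0,0,0,0,0]
}}

```text
clock: 7.0
position: [0.4998, 0.0912, 0.1289]
ee_rot: [0.705, -0.698, -0.089, 0.089]
force: [-0.7, 0.1, -3.3]
width: 0.0122
```

```bash
python3 - <<'E'
from h import *
plan(.4997,.0913,.115,14.5,n=2)
im=r.grab_frame("wrist");a=r.grab_frame("scene");b=r.grab_frame("side")
m=np.hstack([cv2.resize(x[y:y+135,205:355],(400,360),interpolation=2) for x,y in((a,180),(b,175))])
t=np.vstack([m, cv2.copyMakeBorder(cv2.resize(im[60:270,140:440],(343,240)),0,0,0,457,0)]);cv2.imwrite("pics/t5.png",t)
E
```

```text
2 t 7.0 [0.4998 0.0912 0.1289] yaw 14.5 tilt [ 0.002 -1.     0.011] F [-0.7  0.1 -3.3] w 0.0122
[-0.0, 0.0069, 0.0001, -0.0003, -0.0, 0.0069, 0.0001, -0.0003]
```

View pics/t5.png

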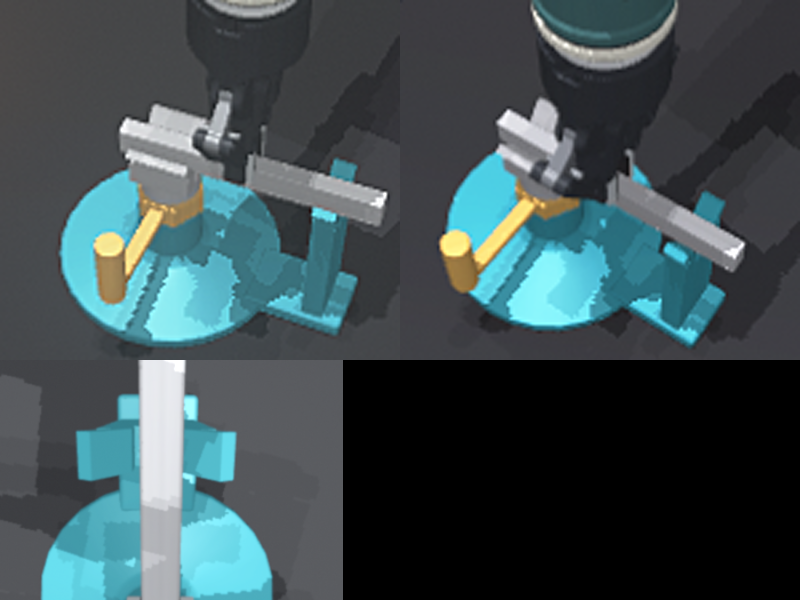

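The bar is in both mouths, but the notch is centred about 1–2 mm to the −x side of it. No contact force yet. I'll nudge it and keep lowering.

>>> {"fn": "drive_tool", "kwargs": {
  "increments": [-0.0015,0.005,0,0,0,0.005,0,0,0,0.005,0,0,0,0.004,0,0]
}}

```text
clock: 7.48
position: [0.5, 0.0916, 0.1145]
ee_rot: [0.706, -0.697, -0.09, 0.088]
force: [-22.3, -3.4, 51.4]
width: 0.0122
```

```bash
python3 - <<'E'
from h import *
plan(.4997,.0913,.115,14.5,n=2)
E
```

```text
2 t 7.48 [0.5    0.0916 0.1145] yaw 14.4 tilt [ 0.003 -1.     0.011] F [-22.3  -3.4  51.4] w 0.0122
[-0.0002, -0.0003, -0.0001, -0.0004, -0.0002, -0.0003, -0.0001, -0.0004]
```

>>> {"fn": "drive_tool", "kwargs": {
  "increments": [-0.002,-0.0015,0,0,0,0,0,0]
}}

```text
clock: 7.65
position: [0.4995, 0.0912, 0.1181]
ee_rot: [0.706, -0.697, -0.091, 0.087]
force: [-1.6, 1.1, -4.0]
width: 0.0122
```

>>> {"fn": "drive_tool", "kwargs": {
  "increments": [0,0,0,0,0,0,0,0,0,0,0,0,0,0,0,0],
  "jaw": 0.045
}}

```text
clock: 7.98
position: [0.5012, 0.0915, 0.1176]
ee_rot: [0.706, -0.697, -0.092, 0.086]
force: [-1.4, 1.1, -0.2]
width: 0.045
```

```bash
python3 - <<'E'
from h import *
plan(.4997,.0913,.23,14.5,n=5)
im=r.grab_frame("wrist");a=r.grab_frame("scene");b=r.grab_frame("side")
m=np.hstack([cv2.resize(x[y:y+135,205:355],(400,360),interpolation=2) for x,y in((a,180),(b,175))])
t=np.vstack([m, cv2.copyMakeBorder(cv2.resize(im[60:270,140:440],(343,240)),0,0,0,457,0)]);cv2.imwrite("pics/t6.png",t)
E
```

```text
5 t 7.98 [0.5012 0.0915 0.1176] yaw 14.5 tilt [ 0.009 -1.     0.011] F [-1.4  1.1 -0.2] w 0.045
[-0.0003, -0.0225, 0.0, -0.0001, -0.0003, -0.0225, 0.0, -0.0001, -0.0003, -0.0225, 0.0, -0.0001, -0.0003, -0.0225, 0.0, -0.0001, -0.0003, -0.0225, 0.0, -0.0001]
```

>>> {"fn": "drive_tool", "kwargs": {
  "increments": [0,-0.0225,0,0,0,-0.0225,0,0,0,-0.0225,0,0,0,-0.0225,0,0,0,-0.0225,0,0,0,0,0,0]
}}

```text
clock: 8.63
position: [0.4978, 0.0897, 0.2307]
ee_rot: [0.706, -0.697, -0.089, 0.089]
force: [0.4, 1.0, 0.9]
width: 0.045
```

```bash
python3 - <<'E'
from h import *
s=r.read_state();C=cam("wrist",s)
plan(.605,.06,.23,-75)
im=r.grab_frame("wrist");a=r.grab_frame("scene");b=r.grab_frame("side")
S=np.array([.513,.040]);h=np.radians(104.5);ey=np.array([np.cos(h),np.sin(h)]);ex=np.array([ey[1],-ey[0]])
for img,CC in((a,cam("scene")),(b,cam("side"))):
    P=[np.r_[S+ex*x+ey*y,.127] for x,y in((-.007,-.037),(.007,-.037),(.007,.153),(-.007,.153))]
    cv2.polylines(img,[proj(CC,np.array(P)).round().astype(np.int32)],True,(0,0,255),1)
m=np.hstack([cv2.resize(x[y:y+135,205:355],(400,360),interpolation=2) for x,y in((a,180),(b,175))])
t=np.vstack([m, cv2.copyMakeBorder(cv2.resize(im[60:410,140:440],(206,240)),0,0,0,594,0)]);cv2.imwrite("pics/t7.png",t)
E
```

```text
15 t 8.63 [0.4978 0.0897 0.2307] yaw 14.5 tilt [ 0.    -1.     0.012] F [0.4 1.  0.9] w 0.045
[0.0064, 0.0, -0.0037, 0.1041, 0.0068, 0.0, -0.003, 0.1041, 0.007, 0.0, -0.0023, 0.1041, 0.0072, 0.0, -0.0015, 0.1041, 0.0074, 0.0, -0.0008, 0.1041, 0.0074, 0.0, -0.0, 0.1041, 0.0074, 0.0, 0.0008, 0.1041, 0.0073, 0.0, 0.0015, 0.1041, 0.0071, 0.0, 0.0023, 0.1041, 0.0068, 0.0, 0.003, 0.1041, 0.0064, 0.0, 0.0037, 0.1041, 0.006, 0.0, 0.0043, 0.1041, 0.0055, 0.0, 0.0049, 0.1041, 0.005, 0.0, 0.0055, 0.1041, 0.0044, 0.0, 0.006, 0.1041]
```

View pics/t7.png

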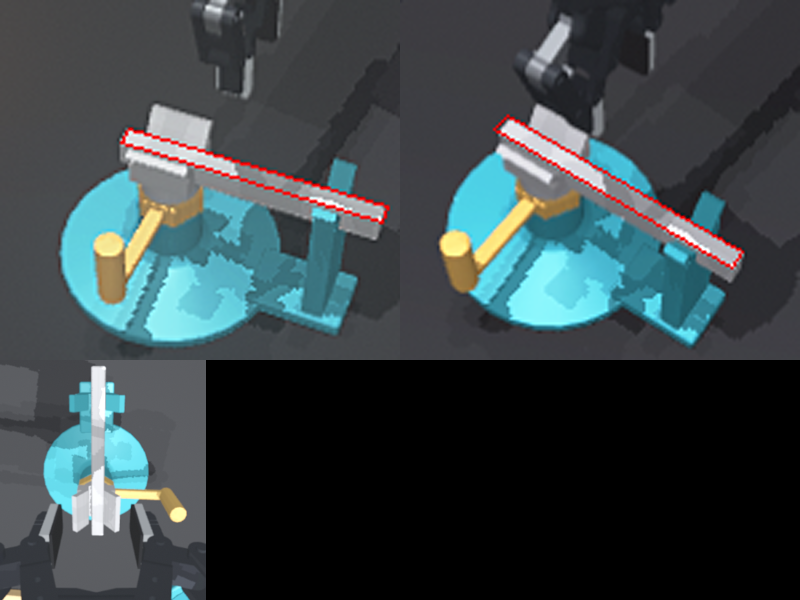

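Both fixed-camera views show the bar matching its predicted seated outline (top at 127 mm). It lies down in the slot and the notch, its middle is about right, and the spindle is straight. On to the lever pin.

```bash
python3 - <<'E'
from h import *
plan(.606,.060,.20,102.5,n=16)
E
```

```text
16 t 8.78 [0.4946 0.0893 0.2251] yaw 14.5 tilt [-0.008 -1.     0.013] F [-1.1  0.6 -0.6] w 0.0449
[0.0063, 0.0016, -0.0035, -0.096, 0.0059, 0.0016, -0.0041, -0.096, 0.0055, 0.0016, -0.0046, -0.096, 0.005, 0.0016, -0.0052, -0.096, 0.0045, 0.0016, -0.0056, -0.096, 0.0039, 0.0016, -0.006, -0.096, 0.0034, 0.0016, -0.0064, -0.096, 0.0027, 0.0016, -0.0067, -0.096, 0.0021, 0.0016, -0.0069, -0.096, 0.0014, 0.0016, -0.0071, -0.096, 0.0007, 0.0016, -0.0072, -0.096, 0.0, 0.0016, -0.0072, -0.096, -0.0007, 0.0016, -0.0072, -0.096, -0.0013, 0.0016, -0.0071, -0.096, -0.002, 0.0016, -0.0069, -0.096, -0.0027, 0.0016, -0.0067, -0.096]
```

>>> {"fn": "drive_tool", "kwargs": {
  "increments": [0.0063,0.001,-0.0035,-0.096,0.006,0.001,-0.004,-0.096,0.0055,0.001,-0.0046,-0.096,0.005,0.001,-0.0052,-0.096,0.0045,0.001,-0.0056,-0.096,0.004,0.001,-0.006,-0.096,0.0034,0.001,-0.0064,-0.096,0.0027,0.001,-0.0067,-0.096,0.002,0.001,-0.007,-0.096,0.0014,0.001,-0.007,-0.096,0.0007,0.001,-0.0072,-0.096,0,0.001,-0.0072,-0.096]
}}

```text
clock: 9.78
position: [0.5649, 0.0676, 0.1822]
ee_rot: [0.541, -0.512, -0.459, 0.484]
force: [-0.7, 1.6, -0.6]
width: 0.045
```

```bash
python3 - <<'E'
from h import *
plan(.606,.060,.19,102.5,n=5)
E
```

```text
5 t 9.78 [0.5649 0.0676 0.1822] yaw 83.6 tilt [ 0.001 -0.998  0.055] F [-0.7  1.6 -0.6] w 0.045
[-0.0006, -0.0016, -0.0083, -0.0658, -0.0011, -0.0016, -0.0083, -0.0658, -0.0017, -0.0016, -0.0082, -0.0658, -0.0022, -0.0016, -0.0081, -0.0658, -0.0027, -0.0016, -0.0079, -0.0658]
```

>>> {"fn": "drive_tool", "kwargs": {
  "increments": [-0.0006,-0.004,-0.0085,-0.066,-0.001,-0.004,-0.0085,-0.066,-0.0017,-0.004,-0.0082,-0.066,-0.0022,-0.004,-0.008,-0.066,-0.0027,-0.004,-0.008,-0.066,0,0,0,0],
  "jaw": 0.042
}}

```text
clock: 10.28
position: [0.601, 0.0592, 0.1828]
ee_rot: [0.46, -0.413, -0.539, 0.572]
force: [0.3, -0.3, 0.0]
width: 0.0419
```

```bash
python3 - <<'E'
from h import *
plan(.606,.060,.19,102.5)
s=r.read_state();C=cam("wrist",s);im=r.grab_frame("wrist");cv2.imwrite("pics/w8.png",im)
b,g,rr=[im[...,i].astype(int) for i in range(3)]
m=((rr>b+60)&(g>b+40)).astype('uint8')
n,l,st,ce=cv2.connectedComponentsWithStats(m)
for i in range(1,n):
    if st[i,4]>100: print(st[i],ce[i].round(1))
print("expect pin",proj(C,np.array([.606,.060,.132])))
E
```

```text
1 t 10.28 [0.601  0.0592 0.1828] yaw 103.7 tilt [ 0.024 -0.997  0.078] F [ 0.3 -0.3  0. ] w 0.0419
[-0.0004, -0.0072, -0.0051, 0.0202]
[ 257  136   33  130 2568] [273.5 208.4]
expect pin [[276.59202204 253.3398886 ]]
```

View pics/w8.png

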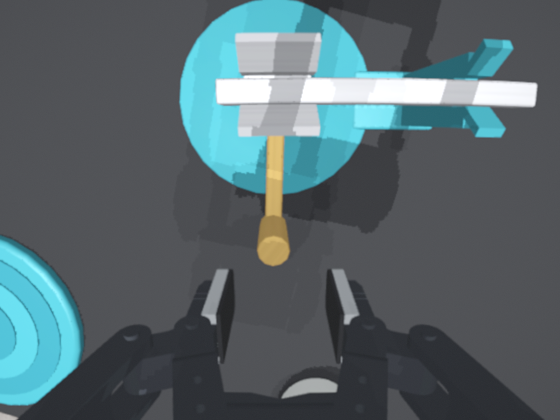

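The pin top is at (273,250), centred between the open fingers, and the bar is well seated in the slot and notch. I'll lower the fingers over the pin.

```bash
cat >> h.py <<'E'
def tr(x,y,z,n):
    s=r.read_state();M=rot(s["ee_rot"]);p=np.array(s["position"])
    print("t",round(s["clock"],2),p.round(4),"yaw",round(np.degrees(np.arctan2(M[1,0],M[0,0])),1),M[2].round(3),"F",np.round(s["force"],1))
    print((M.T@(np.array([x,y,z])-p)/n).round(4))
E
python3 - <<'E'
from h import *
C=cam("wrist");print(onz(C,273.5,250,.132))
tr(.606,.060,.098,7)
E
```

```text
[0.60246056 0.0576755  0.132     ]
t 10.33 [0.5996 0.0593 0.1819] yaw 103.5 [ 0.025 -0.996  0.08 ] F [-0.1  0.  -0.1]
[-0.0004  0.0119 -0.0019]
```

>>> {"fn": "drive_tool", "kwargs": {
  "increments": [0,0.012,-0.0018,0,0,0.012,-0.0018,0,0,0.012,-0.0018,0,0,0.012,-0.0018,0,0,0.012,-0.0018,0,0,0.012,-0.0018,0,0,0.012,-0.0018,0]
}}

```text
clock: 10.92
position: [0.6, 0.0633, 0.0854]
ee_rot: [0.465, -0.413, -0.535, 0.572]
force: [1.0, 0.4, -0.8]
width: 0.0422
```

```bash
python3 - <<'E'
from h import *
tr(.605,.060,.096,2)
E
```

```text
t 10.92 [0.6    0.0633 0.0854] yaw 103.2 [ 0.026 -0.996  0.087] F [ 1.   0.4 -0.8]
[-0.002  -0.0055 -0.0016]
```

>>> {"fn": "drive_tool", "kwargs": {
  "increments": [-0.002,-0.007,-0.002,0,-0.001,-0.005,-0.001,0,0,0,0,0],
  "jaw": 0.032
}}

```text
clock: 11.17
position: [0.6015, 0.0608, 0.0919]
ee_rot: [0.467, -0.41, -0.533, 0.574]
force: [0.4, -0.6, -0.3]
width: 0.0321
```

```bash
cat >> h.py <<'E'
def arc(n,dth,rad=.095,z=.098):
    "n rows of dth rad clockwise about the spindle, first correcting radius/height"
    s=r.read_state();M=rot(s["ee_rot"]);p=np.array(s["position"]);S=np.array([.513,.0395])
    v=p[:2]-S;a=np.arctan2(v[1],v[0]);rr=np.hypot(*v)
    yaw=np.degrees(np.arctan2(M[1,0],M[0,0]))
    print("t",round(s["clock"],2),"ang",round(np.degrees(a),1),"rad",rr.round(4),"z",p[2].round(4),"yaw-ang",round(yaw-np.degrees(a),1),M[2].round(3),"F",np.round(s["force"],1),"w",s["width"])
    for i in range(n):
        q=S+(rr+(rad-rr)*min(1,i/3))*np.array([np.cos(a-i*dth),np.sin(a-i*dth)])
        b=a-(i+1)*dth;q2=S+(rr+(rad-rr)*min(1,(i+1)/3))*np.array([np.cos(b),np.sin(b)])
        w=np.r_[q2-q,(z-p[2])/n]
        Mi=R.from_rotvec([0,0,-i*dth]).as_matrix()@M
        print((Mi.T@w).round(4).tolist())
E
python3 - <<'E'
from h import *
arc(3,.1)
E
```

```text
t 11.17 ang 13.5 rad 0.091 z 0.0919 yaw-ang 89.6 [ 0.027 -0.995  0.096] F [ 0.4 -0.6 -0.3] w 0.032065461759488274
[-0.0092, -0.0023, -0.0007]
[-0.0093, -0.0024, -0.0007]
[-0.0094, -0.0024, -0.0007]
```

>>> {"fn": "drive_tool", "kwargs": {
  "increments": [-0.0095,-0.002,-0.001,0.1,-0.0095,-0.002,-0.001,0.1,-0.0095,-0.002,-0.001,0.1,-0.0095,-0.002,-0.0007,0.1]
}}

```text
clock: 11.5
position: [0.6114, 0.0256, 0.1031]
ee_rot: [0.567, -0.519, -0.428, 0.476]
force: [-0.3, 2.4, -1.3]
width: 0.0319
```

```bash
python3 - <<'E'
from h import *
arc(1,.1)
E
```

```text
t 11.5 ang -8.1 rad 0.0994 z 0.1031 yaw-ang 87.6 [-0.009 -0.995  0.095] F [-0.3  2.4 -1.3] w 0.03186226882909304
[-0.0098, 0.0054, 0.0011]
```

>>> {"fn": "drive_tool", "kwargs": {
  "increments": [-0.0098,0.003,0.001,0.1,-0.0098,0.003,0.001,0.1,-0.0095,0.001,0.001,0.1,-0.0095,0.001,0.0005,0.1]
}}

```text
clock: 11.83
position: [0.6017, -0.0081, 0.1039]
ee_rot: [0.643, -0.609, -0.306, 0.35]
force: [0.7, 3.0, -2.3]
width: 0.0319
```

```bash
python3 - <<'E'
from h import *
arc(1,.1)
E
```

```text
t 11.83 ang -28.2 rad 0.1007 z 0.1039 yaw-ang 83.6 [-0.034 -0.997  0.073] F [ 0.7  3.  -2.3] w 0.031896271744629896
[-0.0099, 0.0063, 0.0008]
```

>>> {"fn": "drive_tool", "kwargs": {
  "increments": [-0.01,0.003,0.0025,0.085,-0.01,0.003,0.0025,0.085,-0.0098,0.002,0.002,0.085,-0.0098,0.002,0.0015,0.085]
}}

```text
clock: 12.17
position: [0.5799, -0.0326, 0.1048]
ee_rot: [0.685, -0.664, -0.195, 0.226]
force: [3.5, 1.6, -2.5]
width: 0.0324
```

```bash
python3 - <<'E'
from h import *
arc(1,.1)
E
```

```text
t 12.17 ang -47.1 rad 0.0983 z 0.1048 yaw-ang 81.8 [-0.033 -0.999  0.041] F [ 3.5  1.6 -2.5] w 0.032388376816357804
[-0.0096, 0.0072, -0.0001]
```

>>> {"fn": "drive_tool", "kwargs": {
  "increments": [-0.0098,0.003,0.002,0.08,-0.0098,0.003,0.002,0.08,-0.0095,0.002,0.0015,0.08,-0.0095,0.002,0.0015,0.08]
}}

```text
clock: 12.5
position: [0.5545, -0.0469, 0.1059]
ee_rot: [0.706, -0.696, -0.088, 0.1]
force: [4.3, -0.8, -1.3]
width: 0.0322
```

```bash
python3 - <<'E'
from h import *
arc(1,.1)
E
```

```text
t 12.5 ang -64.4 rad 0.0958 z 0.1059 yaw-ang 79.6 [-0.015 -1.     0.016] F [ 4.3 -0.8 -1.3] w 0.03222140796346015
[-0.0094, 0.008, -0.0011]
```

>>> {"fn": "drive_tool", "kwargs": {
  "increments": [-0.0075,0.003,0.001,0.03,-0.0075,0.003,0.001,0.03,-0.006,0.002,0.001,0.03]
}}

```text
clock: 12.75
position: [0.5422, -0.0517, 0.1059]
ee_rot: [0.707, -0.702, -0.061, 0.057]
force: [3.0, -0.3, -2.3]
width: 0.0321
```

```bash
python3 - <<'E'
from h import *
arc(1,.1)
E
```

```text
t 12.75 ang -72.3 rad 0.0957 z 0.1059 yaw-ang 81.8 [ 0.006 -1.     0.006] F [ 3.  -0.3 -2.3] w 0.0321253820392559
[-0.0096, 0.0079, -0.0007]
```

>>> {"fn": "drive_tool", "kwargs": {
  "increments": [-0.005,0.001,0.001,0.02,-0.005,0.001,0.001,0.02,-0.003,0,0,0]
}}

```text
clock: 13.0
position: [0.5333, -0.053, 0.1083]
ee_rot: [0.707, -0.704, -0.05, 0.037]
force: [2.9, -0.7, -3.2]
width: 0.0322
```

```bash
python3 - <<'E'
from h import *
arc(1,.1)
E
```

```text
t 13.0 ang -77.6 rad 0.0947 z 0.1083 yaw-ang 84.6 [ 0.018 -1.     0.003] F [ 2.9 -0.7 -3.2] w 0.032200548750490346
[-0.0096, 0.0101, -0.0005]
```

>>> {"fn": "drive_tool", "kwargs": {
  "increments": [-0.005,0.002,0.001,0.01,-0.004,0.002,0,0.01]
}}

```text
clock: 13.17
position: [0.5281, -0.0533, 0.1073]
ee_rot: [0.707, -0.705, -0.046, 0.026]
force: [8.4, 4.5, 1.9]
width: 0.0316
```

```bash
python3 - <<'E'
from h import *
arc(1,.1)
a=r.grab_frame("scene");b=r.grab_frame("side")
m=np.hstack([cv2.resize(x[y:y+135,205:355],(400,360),interpolation=2) for x,y in((a,180),(b,175))])
cv2.imwrite("pics/t9.png",m)
E
```

```text
t 13.17 ang -80.7 rad 0.0941 z 0.1073 yaw-ang 86.6 [ 0.028 -1.     0.002] F [8.4 4.5 1.9] w 0.03164579034292496
[-0.0097, 0.009, -0.0004]
```

>>> {"fn": "drive_tool", "kwargs": {
  "increments": [-0.003,0.001,0,0]
}}

```text
clock: 13.35
position: [0.528, -0.0533, 0.1075]
ee_rot: [0.707, -0.705, -0.048, 0.024]
force: [10.2, 0.0, -6.0]
width: 0.0323
```

The pin no longer advances and the force has risen to about 10 N, so the nut is at its stop. I'll back off and withdraw.

>>> {"fn": "drive_tool", "kwargs": {
  "increments": [0.005,0,0,0,0,0,0,0],
  "jaw": 0.038
}}

```text
clock: 13.52
position: [0.5318, -0.0521, 0.1076]
ee_rot: [0.708, -0.705, -0.047, 0.024]
force: [0.4, 0.6, -0.1]
width: 0.038
```

>>> {"fn": "drive_tool", "kwargs": {
  "increments": [0,-0.015,0,0,0,-0.02,0,0,0,-0.02,0,0,0,-0.025,0,0,0,-0.025,0,0,0,-0.025,0,0,0,0,0,0,0,0,0,0]
}}

```text
clock: 14.18
position: [0.516, -0.0505, 0.2345]
ee_rot: [0.71, -0.702, -0.036, 0.036]
force: [0.1, -0.9, -0.8]
width: 0.0379
```

```bash
python3 - <<'E'
from h import *
s=r.read_state();C=cam("wrist",s);print(s["position"],s["force"])
im=r.grab_frame("wrist");a=r.grab_frame("scene");b=r.grab_frame("side")
m=np.hstack([cv2.resize(x[y:y+135,205:355],(400,360),interpolation=2) for x,y in((a,180),(b,175))])
t=np.vstack([m, cv2.copyMakeBorder(cv2.resize(im,(320,240)),0,0,0,480,0)]);cv2.imwrite("pics/t10.png",t)
E
```

```text
[ 0.5159741  -0.05048917  0.23450337] [ 0.07898559 -0.87008793 -0.79343284]
```

View pics/t10.png

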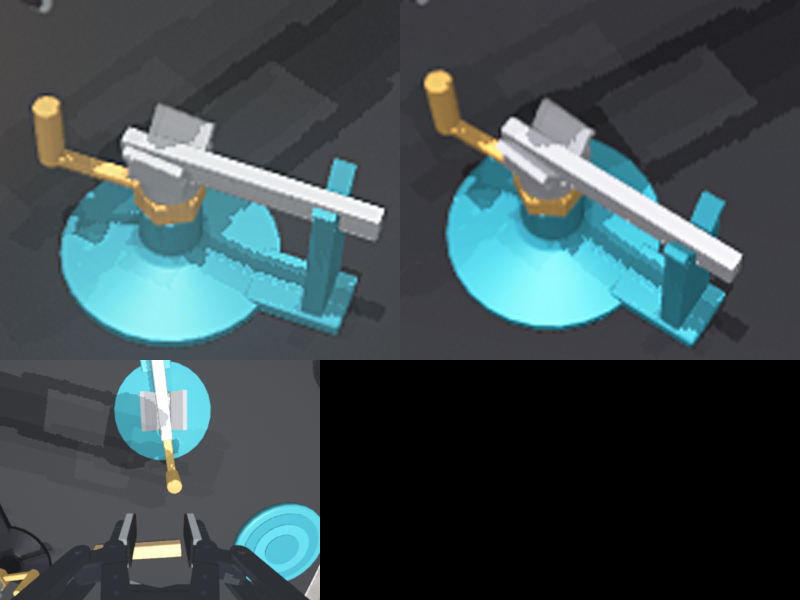

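The bar lies in the slot and notch, and the lever points close to the −y direction, with its pin top at (46,103) and (438,78) in the crops. Checking the angle and handing in.

```bash
python3 - <<'E'
from h import *
for n,u,v in(("scene",222.25,218.6),("side",219.25,204.3)):
    p=onz(cam(n),u,v,.132)[:2]-[.513,.0395]; print(n,np.hypot(*p).round(4),"lever",(np.degrees(np.arctan2(p[1],p[0]))-14.5).round(1),"deg from stand +x")
r.sign_off()
E
```

```text
scene 0.0977 lever -91.5 deg from stand +x
side 0.0947 lever -91.9 deg from stand +x
the job is handed in; nothing more can be done
```

The bar is lying in the spindle slot and the post notch, and the locknut has been turned clockwise to its stop. I handed the job in at about 14.5 s of the 54 s allowed, with the gripper well clear.

- **Bar:** I laid it on edge into both slots and released it. In both fixed-camera views it matched the outline predicted for a bar resting on the floors (top at 127 mm), and it was still in place at the end. While I lowered it, the wrist force briefly reached about 51 N downward and 22 N sideways, below the 120 N limit. I then lifted about 3 mm before letting go, so the bar dropped that far onto the floors.
- **Locknut:** I pushed the lever pin round with the fingers straddling it, at about 3 N. At the end the pin stopped moving and the force rose to about 10 N.
- **Last check:** the two cameras put the lever 91.5° and 91.9° clockwise from the stand's +x. The nut at its stop would account for 83°. The spindle's play against the bar (about 6°) and my 1–2° uncertainty in the stand's heading would explain the rest. I did not measure the spindle's turn separately.

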